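# Start the spindle of a watch-case screw press

## Task

Fit the spindle to the small screw press: lift it from its wooden stand and set it upright in the press's steel boss with the black handle over the red dot. Swing the handle backward (anticlockwise seen from above) until you feel the spindle drop off the end of its thread, then wind it forward (clockwise) one full turn from where it dropped. Finish while holding the black handle in the gripper so that the spindle stays started there, and leave the other things on the bench undisturbed.

Things in the scene. Friction and masses are not known exactly. Their poses are not given: they have to be found in the camera images.
- spindle: Loose steel press spindle, about 0.45 kg, balanced on its axis, at the start upright in the stand. Origin: foot of the shank, on the axis; z up. Shank 17.2 mm in diameter, round nose, 75 mm long. Then a collar 34 mm wide (z = 75 to 79 mm), a cross-bar 116 mm long along the body's x, 14 mm wide (z = 79 to 89 mm) carrying hub, black handle (x = -50 mm) and a steel weight 22 mm wide (x = +50 mm).
- first_thread (a point): Lower end of the spindle's thread, on its axis, 45 mm above the foot. Right-hand thread, 26 mm outer diameter, 8 mm of travel a turn, oiled, with about 1.5 mm of play up and down in the boss.
- hub (a point): Point on the spindle's axis in the upright aluminium hub (22 mm in diameter), 100 mm above the spindle's foot, 12 mm below the hub's top, 11 mm above the bar's top. Pinch the hub from above across the bar, one finger on each long side of the bar. The weight's top is 107 mm above the foot.
- handle (a point): Point on the axis of the black upright handle (14 mm in diameter), 50 mm from the spindle's axis, 112 mm above the foot; the handle reaches from 23 mm below it (bar's top) to 22 mm above. It is fixed to the bar. Shut fingers pushing it from behind, round the circle, turn the spindle lightly (under 3 N) and leave it free to rise and fall; gripped hard it cannot drop.
- boss_mouth (a point): Centre of the top rim of the press's steel boss, 125 mm above the bench: 42 mm outer diameter, bore 29 mm at the top and 18.2 mm below the thread; z up, x from the dot to the press's column. Nothing else on the press is higher. Set in with the handle over the dot, the spindle rests on top of the thread, its foot 52 to 56 mm below the rim.
- boss_thread (a point): Point on the boss's axis 6 mm below the rim, where the thread begins, at an angle unseen and different each time. Turned backward (anticlockwise) the spindle rises until its foot is about 50 mm below the rim; 0.35 to 0.65 turns back from the dot it drops 8 mm at once, to about 58 mm. Still further backward it climbs again. One turn forward from the drop takes the foot to about 66 mm below the rim.
- boss_dot (a point): Red dot, 10 mm, on top of the boss's rim on the robot's side, 18 mm from the boss's axis.
- stand: Fixed wooden stand: upright tube 42 mm in outer diameter, 81 mm tall, bore 28 mm, on which the spindle's collar rests, with a wooden foot 90 mm wide, 12 mm high. Origin under the tube's axis, on the bench.
- oil_jar: Amber oil jar, 38 mm wide, 45 mm tall; leave alone. Origin at its underside.
- watch_case: Brass watch case, 38 mm, 9 mm thick; leave alone. Origin at its underside.
- loupe: Black eye loupe, 34 mm wide, 30 mm tall; leave alone. Origin at its underside.
- driver: Blue screwdriver lying on the bench, 120 mm long; leave alone.
- dish: Small glass dish, 60 mm wide, 18 mm tall; leave alone. Origin at its underside.
- die: White plastic ring die, 36 mm wide, 16 mm tall; leave alone. Origin at its underside.
- tweezers: Steel tweezers lying on the bench, 110 mm long; leave alone.
Mind the look-alikes: they are no part of the job. There is more than one size of the spindle; the one meant has the size given above.

How it is judged (in metres and radians):
On the way, in this order (a step that is already met when the one before it is completed fails the run):
1. the spindle stands in the boss, resting on top of its thread, with the black handle over the red dot (within about 35 degrees) (horizontal distance between spindle and boss_mouth below 0.004 m and angle between spindle's own z axis and vertical below 0.1 rad and z of spindle in the frame of boss_mouth between -0.0571 and -0.0515 m and horizontal distance between handle and boss_dot below 0.036 m and linear speed of spindle below 0.02 m/s), for 0.3 s.
2. the handle has been swung backward and the spindle has risen to the end of the thread (foot less than 51.1 mm below the rim) (horizontal distance between spindle and boss_mouth below 0.004 m and angle between spindle's own z axis and vertical below 0.1 rad and z of spindle in the frame of boss_mouth between -0.0511 and -0.0483 m and horizontal distance between handle and boss_dot above 0.045 m), for 0.05 s.
3. the spindle has dropped off the end of the thread (foot about 58 mm below the rim) (horizontal distance between spindle and boss_mouth below 0.004 m and angle between spindle's own z axis and vertical below 0.1 rad and z of spindle in the frame of boss_mouth between -0.0598 and -0.0563 m and horizontal distance between handle and boss_dot above 0.045 m), for 0.1 s.
At the end, for the whole second after the job is handed in: The spindle stands upright in the boss (within 4 mm and 0.1 rad), screwed in one turn from the drop (about 0.7 to 1.3 turns: foot 63.5 to 68.5 mm below the rim), at rest, with the fingers holding the black handle (more than 2 N, grasp point within 30 mm of the handle point) (horizontal distance between spindle and boss_mouth below 0.004 m and angle between spindle's own z axis and vertical below 0.1 rad and z of spindle in the frame of boss_mouth between -0.0685 and -0.0635 m and contact force between the fingers and spindle above 2 N and distance between the grasp point and handle below 0.03 m and linear speed of spindle below 0.02 m/s); the arm keeps its last pose, push and grip.
It fails at once if something else on the bench is disturbed (moved more than 25 mm) (distance of any of oil_jar, watch_case, loupe, driver, dish, die, tweezers from where it was at the start of the episode above 0.025 m).
It also fails if it takes over 67 s, if anything falls off the work surface, if the arm or the gripper's body presses on something with over 40 N, if the wrist force passes 120 N, or if a joint passes its speed limit or range.

## Robot

A 6-joint arm with a two-finger parallel gripper is mounted at the origin on the work surface. World frame = base frame: x ahead of the robot, y to its left, z up, the work surface at z = 0. Lengths are in m, angles in degrees, forces in N, time in s.
With the tool pointing down it reaches from about 0.375 to 0.9 m from the base axis. Payload 3.1 kg.
Tool frame: the origin (TCP) lies at the very end of the fingers, on their centre line; the grasp point (between the pads) lies bot.hold_point_z behind it (bot.hold_point_z is the distance from the TCP to the grasp point, in m); z points along the fingers, y is the line along which they close (so a half turn about z gives the same grasp; the last joint's range is limited). The gripper opens to 87 mm and grips with 3 to 60 N. Pads are 19 mm wide; open, the fingers measure 117 mm over their backs; the gripper's body (75 mm by 190 mm) begins 51 mm behind the grasp point.
Start: joints at [61.049, 30.224, 82.088, -0, 67.689, -10.227], TCP at [0.201, 0.592, 0.223] pointing down, gripper open.
Joint ranges: [-176.69, 176.69], [-43.24, 126.21], [12.49, 139.97], [-82, 262], [0, 151.66], [-163.58, 163.58]. Speed limits (degrees/s): [159.86, 159.86, 180, 180, 180, 180].

## Interface

Orientations are given as a 3x3 rotation matrix whose columns are the frame's x, y, z axes.
In Python, from rig import bot gives the robot as it stands.
- The arm moves only by the tool apply_moves, never from a script. Its argument "plan" is one flat list of numbers, 4 for each row, row after row: the shift along the world's x, y, z normalised to -1 to 1, where 1 is 0.05 m, then the turn about the world's z normalised to -1 to 1, where 1 is 10 degrees. A call has 1 to 12 rows; each row shifts and turns the commanded pose from where the row before left it; what a row does not reach is not made up. A row lasts 1/8 s, in which the tool goes at most 62.5 mm and 10.7 degrees, less where a joint would pass 70% of its speed; a pose out of reach is approached as far as the arm can. A call with a number of a shift or a turn outside -1 to 1 is refused whole. A call with a gripper value outside its range is refused whole. "grip" is the closure, from -1 (fully open) to 1 (shut), so that 0 is half open, set as the call begins (left out, the last holds). The fingers move at their own pace and stop on an object; the grip force is fixed at half the most. Time passes only in rows, so rows that do not move let the fingers close. It gives the time, the measured TCP pose, the force, the opening and the grip force at its end, in the units of the state.
- bot.read_state(): the state, without advancing time (a new reading comes with each control period).
- bot.capture(name): name is "side" or "top" or "wrist"; returns (picture, depth): 384x512x3 uint8, red, green, blue; 384x512 float32, m along the optical axis (not along the pixel's ray), 0 where there is no reading.
- bot.camera_info(name): a dict with "vertical_fov" (degrees; the focal length in pixels is half the picture's height over the tangent of half this angle, whatever the lens; pixels are square), "cx", "cy" (the principal point, pixels), "rvec" (rotation vector, rad) and "tvec" (3), from world to camera coordinates, as OpenCV has them; the wrist camera has in their place "mount" (4x4, takes a point from camera to tool coordinates, whose origin is the TCP and whose axes are the flange's). Camera axes: x right, y down, z forward; pixel columns grow to the right and rows downward; lengths in m; the calibration is good to about 2 mm. A picture is of the moment at which its call begins: read the wrist's pose just before it. camera_info takes no time and is no camera call.
- bot.hand_in(): hands the job in; it is judged then, once.
Trained networks look in the newest picture that a camera, given by its name, has taken for a name from the list of things; names that differ only in an ending like _2 or _b are one class to them, and where a whole thing is asked for, a point or a joint stands for the part that bears it (a point fixed in the world has none). Each returns a list of dicts, best first, with "p" (0 to 1); they miss things now and then, are a little off and sometimes report something else, mostly with a low value. They report only what shows in the picture. A call takes as long as a camera call. They do not tell look-alikes from the thing itself.
- bot.outline_of(camera, target): "mask" (384x512 bool, what is visible of it) and "xy" ([column, row] as shares, 0 to 1, of the picture: columns of its width, rows of its height, amid what is visible of it).
- bot.pinpoint(camera, target): "xy" ([column, row] as shares, 0 to 1, of the picture: columns of its width, rows of its height: a listed point, or the origin of a listed thing).
The state is a dict: "time_s": time; "joint_positions": joint angles; "qvel": joint speeds; "tau": joint torques, N m; "position": TCP position; "tcp_rot": TCP orientation; "force": force on the tool from outside, world axes, zero at the start; "moment": the same for the moment, N m; "opening": opening from 0.0 (shut) to 1.0 (fully open); "grasp_force": force on a finger pad.
Only numpy, scipy, OpenCV 4.12 (cv2) and the standard library are available. Lean on these libraries where they do the work, as an engineer would, in place of code of your own. Each camera call takes 0.05 s, during which the arm holds its last target. There are 200 camera calls.

## Working session

There is one attempt and no reset: what is moved stays moved. The work goes in short steps, Python scripts to look and compute and a tool call to move; the robot and the scene stay as the last step left them, time stands still between calls to the robot, and variables do not carry over. Pictures are saved under pics/ and viewed, at most 10 in all, crops included, and the job is handed in when it is done.

Besides the shell and the picture viewer there is one more tool, called after "Emit:" by a JSON object that holds its "method" and its "body". apply_moves: Moves the arm, as the interface text tells. Its arguments: {"type":"object","properties":{"plan":{"type":"array","items":{"type":"number"}},"grip":{"type":"number"}},"required":["plan"]}

```bash
mkdir -p pics; ls
cat > h.py <<'E'
import numpy as np, cv2
from rig import bot
def K(i):
    f=192/np.tan(np.radians(i["vertical_fov"])/2); return f,i["cx"],i["cy"]
def pose(cam,st=None):
    i=bot.camera_info(cam)
    if "mount" in i:
        st=st or bot.read_state(); T=np.eye(4);T[:3,:3]=st["tcp_rot"];T[:3,3]=st["position"]
        M=T@np.array(i["mount"]); return i,M[:3,:3],M[:3,3]
    R=cv2.Rodrigues(np.array(i["rvec"],float))[0]; t=np.array(i["tvec"],float).ravel()
    return i,R.T,-R.T@t
def ray(cam,u,v,st=None):
    i,R,c=pose(cam,st); f,cx,cy=K(i)
    return c,R@np.array([(u-cx)/f,(v-cy)/f,1])
def at_z(cam,u,v,z,st=None):
    c,d=ray(cam,u,v,st); return c+d*(z-c[2])/d[2]
def at_d(cam,u,v,D,st=None):
    c,d=ray(cam,u,v,st); return c+d*D[int(round(v)),int(round(u))]
def proj(cam,P,st=None):
    i,R,c=pose(cam,st); f,cx,cy=K(i); q=R.T@(np.array(P)-c); return np.array([cx+f*q[0]/q[2],cy+f*q[1]/q[2]])
def cloud(cam,D,st=None):
    i,R,c=pose(cam,st); f,cx,cy=K(i); v,u=np.mgrid[:384,:512]
    return c+(np.stack([(u-cx)/f,(v-cy)/f,np.ones_like(u)],-1)*D[...,None])@R.T
E
python3 - <<'E'
from h import *
np.set_printoptions(precision=4,suppress=True)
print(bot.hold_point_z, bot.read_state())
ims=[]
for c in ("top","side"):
    im,D=bot.capture(c); np.save(f"pics/{c}D.npy",D); cv2.imwrite(f"pics/{c}_raw.png",im[...,::-1]); ims.append(im)
    print(c,bot.camera_info(c))
    for n in ("spindle","hub","handle","boss_mouth","boss_dot","stand"):
        for r in bot.pinpoint(c,n)[:3]:
            u,v=r["xy"][0]*512,r["xy"][1]*384
            print(c,n,round(r["p"],2),round(u),round(v),at_d(c,u,v,D))
for c,im in zip(("top","side"),ims): cv2.imwrite(f"pics/{c}1.png",cv2.resize(im[...,::-1],(800,600)))
E
```

```text
pics
0.0187 {'time_s': 0.0, 'joint_positions': array([ 61.0488,  30.2789,  82.1562,  -0.0016,  67.6876, -10.2284]), 'qvel': array([ 0.108 , -0.09  ,  0.0613, -0.0085, -0.081 , -0.0052]), 'tau': array([ -0.001 , -44.0038, -17.6592,   0.0632,   0.0583,  -0.0002]), 'position': array([0.2003, 0.5913, 0.2216]), 'tcp_rot': array([[-0.9471,  0.321 , -0.001 ],
       [ 0.321 ,  0.9471, -0.0019],
       [ 0.0004, -0.0021, -1.    ]]), 'force': array([-0.1811,  0.7583, -0.1855]), 'moment': array([ 0.0561,  0.0019, -0.0393]), 'grasp_force': 0.0, 'opening': 1.0002753565994598}
top {'vertical_fov': 47.32140819812211, 'cx': 257.4585463026839, 'cy': 187.40718528759126, 'rvec': array([ 2.1736, -2.1482,  0.1389]), 'tvec': array([0.0222, 0.5451, 1.0103])}
top spindle 0.83 133 200 [0.5139 0.3325 0.0002]
top spindle 0.78 194 272 [0.3496 0.1627 0.1142]
top spindle 0.65 183 177 [0.561  0.1988 0.0829]
top hub 0.73 189 282 [0.3333 0.1676 0.1564]
top hub 0.56 178 170 [0.5712 0.204  0.117 ]
top hub 0.54 123 199 [0.5083 0.3314 0.0871]
top handle 0.72 174 193 [0.5179 0.2072 0.1401]
top handle 0.58 154 285 [0.329
[... 331 characters left out ...]
9, -0.5588,  0.2691]), 'tvec': array([-0.4753,  0.2266,  1.006 ])}
side spindle 0.72 154 212 [ 0.3231  0.174  -0.0002]
side spindle 0.57 195 168 [ 0.5102  0.3301 -0.001 ]
side hub 0.72 146 163 [0.3227 0.1653 0.1575]
side hub 0.58 191 143 [0.5069 0.329  0.0875]
side hub 0.28 232 177 [0.5673 0.1857 0.0268]
side handle 0.87 211 148 [0.5171 0.2022 0.1271]
side handle 0.81 138 151 [0.3233 0.2334 0.1599]
side handle 0.5 203 142 [0.6021 0.479  0.0009]
side boss_mouth 0.86 275 202 [ 0.5401 -0.102   0.1199]
side boss_dot 0.78 267 210 [ 0.5923  0.0253 -0.0013]
side boss_dot 0.47 283 185 [0.6925 0.1028 0.0013]
side stand 0.62 230 177 [0.5626 0.1889 0.0256]
side stand 0.21 227 168 [0.5573 0.1938 0.0555]
```

View pics/top1.png

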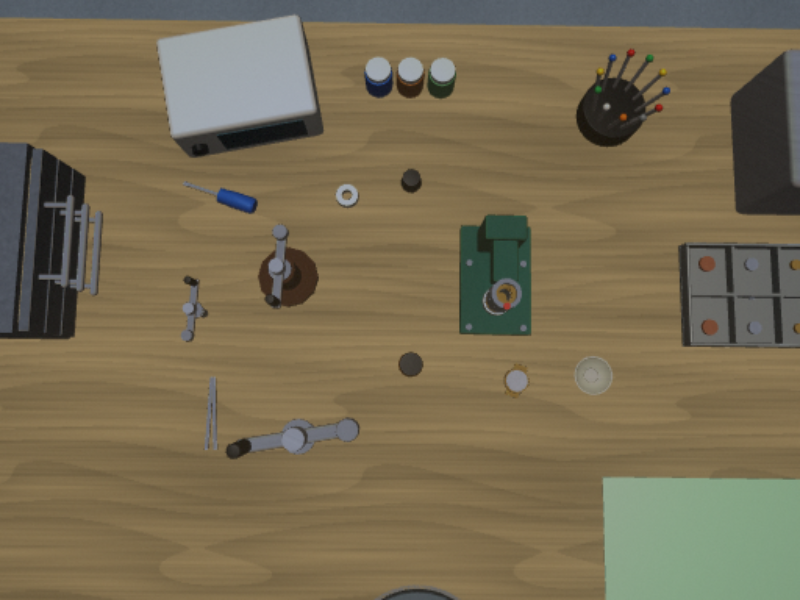

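View pics/side1.png

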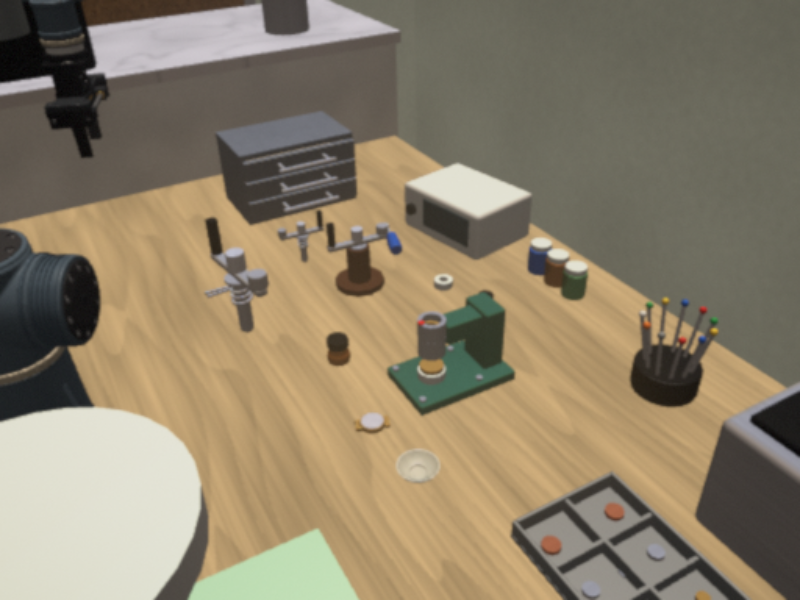

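The top view shows three spindles: a small one lying at (190,310), a big one at (295,438), and one standing upright in the stand at (278,268). The one in the stand fits: hub top z≈0.117, handle top ≈0.140. The boss is at (506,293), with its red dot on the robot's side. Next I'll confirm with a crop and measure from depth.

Run:
```python
from h import *
np.set_printoptions(precision=4,suppress=True)
D=np.load("pics/topD.npy"); im=cv2.imread("pics/top_raw.png"); P=cloud("top",D)
def reg(x0,x1,y0,y1,z0,z1):
    m=(P[...,0]>x0)&(P[...,0]<x1)&(P[...,1]>y0)&(P[...,1]<y1)&(P[...,2]>z0)&(P[...,2]<z1); return P[m],m
for n,z0,z1 in(("bar",.085,.1),("weight/hub",.105,.122),("handle",.13,.146)):
    p,_=reg(.48,.66,.15,.25,z0,z1); print(n,len(p),p.mean(0),p.min(0),p.max(0))
for lo,hi in((.48,.53),(.55,.59),(.59,.66)):
    p,_=reg(lo,hi,.15,.25,.1,.15); print(len(p),np.median(p,0),p.min(0),p.max(0))
p,m=reg(.49,.59,-.16,-.06,.115,.135); print("rim",len(p),p.mean(0),p.min(0),p.max(0))
(c,r)=cv2.minEnclosingCircle(p[:,:2].astype(np.float32)); print(c,r)
hsv=im.astype(int); red=m&(hsv[...,2]>1.8*hsv[...,1])&(hsv[...,2]>90); print("dot",red.sum(),P[red].mean(0))
a=cv2.resize(im[140:205,150:215],(390,390),interpolation=2); b=cv2.resize(im[160:215,295:350],(390,390),interpolation=2)
cv2.imwrite("pics/crop1.png",np.hstack([a,b]))
```

```text
bar 218 [0.5672 0.2065 0.0936] [0.514  0.1934 0.0852] [0.6144 0.223  0.1   ]
weight/hub 173 [0.5907 0.206  0.1147] [0.5152 0.1944 0.105 ] [0.6304 0.2173 0.1216]
handle 37 [0.5215 0.2099 0.1399] [0.5151 0.2042 0.1306] [0.5282 0.2157 0.1445]
56 [0.5199 0.2088 0.1391] [0.515  0.2034 0.1006] [0.5282 0.2157 0.1445]
88 [0.5706 0.2064 0.1178] [0.5606 0.1975 0.1011] [0.5822 0.2173 0.1223]
86 [0.6206 0.2044 0.1122] [0.611  0.1944 0.1003] [0.6304 0.2162 0.1165]
rim 330 [ 0.547  -0.1155  0.1211] [ 0.5142 -0.1351  0.115 ] [ 0.5886 -0.0939  0.1295]
(0.5528935194015503, -0.11490978300571442) 0.038744308054447174
dot 16 [ 0.5176 -0.1153  0.1255]
```

View pics/crop1.png

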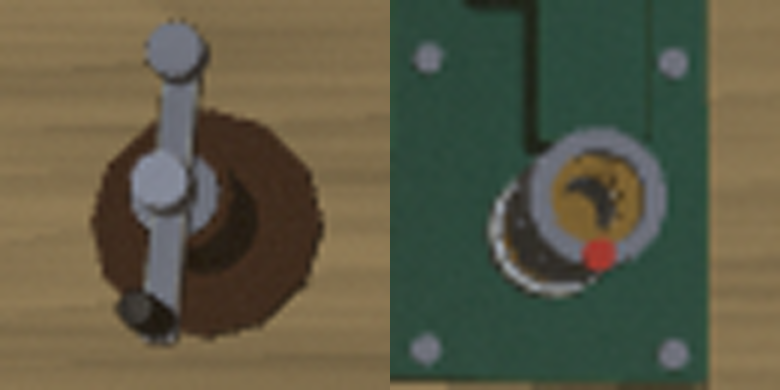

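The crop confirms it: the upright spindle in the stand has its black handle toward the robot and its weight away. The boss, with a threaded bore, has its red dot at crop (598,255) on the robot's side. I'll move over the stand for a wrist look.

Emit:
{"method": "apply_moves", "body": {"plan": [0.7,-0.8,0.4,0.16,0.7,-0.8,0.4,0.16,0.7,-0.8,0.4,0.16,0.7,-0.8,0.4,0.16,0.7,-0.75,0,0.16,0.7,-0.75,0,0.16,0.7,-0.75,0,0.16,0.7,-0.75,0,0.16,0.7,-0.75,0,0.16,0.7,-0.75,0,0.16,0,0,0,0,0,0,0,0], "grip": -1}}

```text
time_s: 2.2
position: [0.5501, 0.207, 0.3023]
tcp_rot: [[-0.999, 0.048, -0.001], [0.048, 0.999, 0.0], [0.001, 0.0, -1.0]]
force: [-0.4, 0.0, -0.9]
opening: 1.001
grasp_force: 0.0
```

```bash
cat > look.py <<'E'
from h import *
import sys
np.set_printoptions(precision=4,suppress=True)
def look(tag,names,z):
    st=bot.read_state(); im,D=bot.capture("wrist"); cv2.imwrite(f"pics/{tag}.png",im[...,::-1]); np.save(f"pics/{tag}D.npy",D)
    print(st["time_s"],st["position"],np.degrees(np.arctan2(-st["tcp_rot"][0,1],st["tcp_rot"][1,1])))
    for n,zz in zip(names,z):
        for r in bot.pinpoint("wrist",n)[:2]:
            u,v=r["xy"][0]*512,r["xy"][1]*384; print(n,round(r["p"],2),round(u),round(v),at_z("wrist",u,v,zz,st))
    return st,im,D,cloud("wrist",D,st)
E
python3 - <<'E'
from look import *
print(bot.camera_info("wrist"))
st,im,D,P=look("w1",["hub","handle"],[.106,.118])
for lo,hi,z0,z1 in((.48,.535,.134,.148),(.55,.59,.114,.122),(.59,.66,.108,.118)):
    m=(P[...,0]>lo)&(P[...,0]<hi)&(P[...,1]>.15)&(P[...,1]<.25)&(P[...,2]>z0)&(P[...,2]<z1);p=P[m]
    if len(p): print(len(p),p.mean(0),(p.min(0)+p.max(0))/2,cv2.minEnclosingCircle(p[:,:2].astype(np.float32)))
E
```

```text
{'vertical_fov': 70.61241557394133, 'cx': 254.0051406977732, 'cy': 192.7106632550136, 'mount': array([[-0.001 , -0.9662, -0.2577,  0.0713],
       [ 1.    , -0.0009, -0.0008,  0.0011],
       [ 0.0005, -0.2577,  0.9662, -0.1622],
       [ 0.    ,  0.    ,  0.    ,  1.    ]])}
2.2 [0.5501 0.207  0.3023] -2.770156520699863
hub 0.64 345 141 [0.5103 0.3284 0.106 ]
hub 0.58 258 192 [0.5727 0.2117 0.106 ]
handle 0.94 345 171 [0.5475 0.3257 0.118 ]
handle 0.66 259 152 [0.5173 0.216  0.118 ]
108 [0.5197 0.2115 0.1395] [0.5197 0.2113 0.138 ] ((0.5200162529945374, 0.21140649914741516), 0.007060059811919928)
203 [0.5693 0.2088 0.1176] [0.5698 0.2089 0.1174] ((0.5698075890541077, 0.20890803635120392), 0.010784021578729153)
182 [0.6187 0.2062 0.1121] [0.6192 0.2065 0.1111] ((0.6194025874137878, 0.20642071962356567), 0.010846429504454136)
```

Emit:
{"method": "apply_moves", "body": {"plan": [-0.1,-0.8,0,0,-0.1,-0.8,0,0,-0.1,-0.8,0,0,-0.1,-0.8,0,0,-0.1,-0.8,0,0,-0.1,-0.8,0,0,0,-0.8,0,0,0,-0.8,0,0,0,0,0,0,0,0,0,0]}}

```text
time_s: 3.6
position: [0.5203, -0.1118, 0.3026]
tcp_rot: [[-0.999, 0.047, -0.0], [0.047, 0.999, 0.001], [0.0, 0.001, -1.0]]
force: [-0.1, 0.2, -0.8]
opening: 1.002
grasp_force: 0.0
```

Run:
```python
from look import *
st,im,D,P=look("w2",["boss_mouth","boss_dot"],[.125,.125])
m=(P[...,0]>.49)&(P[...,0]<.58)&(P[...,1]>-.16)&(P[...,1]<-.07)&(P[...,2]>.1235)&(P[...,2]<.132);p=P[m]
print(len(p),np.median(p,0),p.min(0),p.max(0),cv2.minEnclosingCircle(p[:,:2].astype(np.float32)))
h=im.astype(int); red=(h[...,0]>1.8*h[...,1])&(h[...,0]>90)&(abs(P[...,2]-.125)<.01)&(abs(P[...,0]-.52)<.04)&(abs(P[...,1]+.115)<.04)
print("dot",red.sum(),P[red].mean(0))
for c in P[m][:, :2].mean(0)[None]: print(c)
cv2.imwrite("pics/w2v.png",cv2.resize(im[...,::-1],(768,576)))
```

```text
3.6 [ 0.5203 -0.1118  0.3026] -2.6726682548745915
boss_mouth 0.69 251 188 [ 0.5334 -0.1154  0.125 ]
boss_dot 0.7 249 176 [ 0.5167 -0.1163  0.125 ]
444 [ 0.5319 -0.1143  0.125 ] [ 0.5104 -0.135   0.1235] [ 0.5536 -0.0943  0.1277] ((0.5324116945266724, -0.1144673079252243), 0.022105747833848)
dot 44 [ 0.5154 -0.1151  0.1261]
[ 0.5324 -0.1145]
```

View pics/w2v.png

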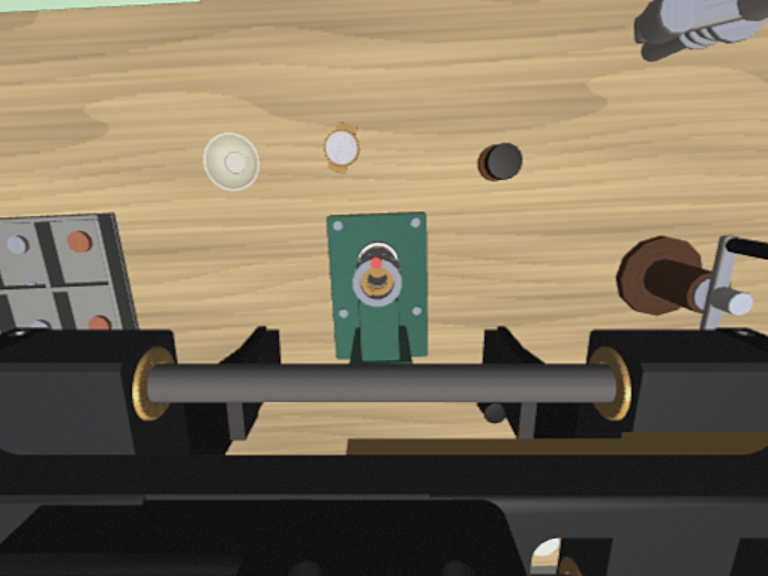

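Wrist view: boss at (377,280) and dot at (376,263), which gives boss ≈ (0.532,-0.1145), rim at z 0.125. Returning to the hub.

Emit:
{"method": "apply_moves", "body": {"plan": [0.12,0.8,0,0,0.12,0.8,0,0,0.12,0.8,0,0,0.12,0.8,0,0,0.12,0.8,0,0,0.12,0.8,0,0,0.12,0.8,-0.3,0,0.12,0.8,-0.5,0,0,0,-0.8,0,0,0,-0.8,0,0,0,0,0,0,0,0,0]}}

```text
time_s: 5.25
position: [0.5694, 0.2076, 0.1839]
tcp_rot: [[-0.999, 0.047, 0.002], [0.047, 0.999, 0.0], [-0.002, 0.0, -1.0]]
force: [-0.6, -0.6, 1.2]
opening: 1.001
grasp_force: 0.0
```

Emit:
{"method": "apply_moves", "body": {"plan": [0.01,0.02,-0.5,0,0,0,-0.5,0,0,0,-0.5,0,0,0,-0.36,0,0,0,0,0,0,0,0,0]}}

```text
time_s: 6.0
position: [0.5702, 0.2081, 0.0908]
tcp_rot: [[-0.999, 0.048, 0.002], [0.048, 0.999, 0.0], [-0.002, 0.001, -1.0]]
force: [-0.6, 0.1, 0.5]
opening: 0.997
grasp_force: 0.0
```

Emit:
{"method": "apply_moves", "body": {"plan": [0,0,0,0,0,0,0,0,0,0,0,0,0,0,0,0,0,0,0,0,0,0,0,0,0,0,0,0,0,0,0,0], "grip": 1}}

```text
time_s: 7.0
position: [0.5691, 0.2077, 0.0895]
tcp_rot: [[-0.999, 0.047, -0.0], [0.047, 0.999, -0.0], [0.0, -0.0, -1.0]]
force: [-0.5, -1.0, -0.3]
opening: 0.242
grasp_force: 30.0
```

Emit:
{"method": "apply_moves", "body": {"plan": [0,0,0.3,0,0,0,0.6,0,0,0,0.6,0,0,0,0.6,0,0,0,0.6,0,0,0,0.3,0,0,0,0,0]}}

```text
time_s: 7.88
position: [0.5694, 0.2081, 0.2406]
tcp_rot: [[-0.999, 0.047, 0.002], [0.047, 0.999, 0.0], [-0.002, 0.001, -1.0]]
force: [0.5, 0.4, -3.5]
opening: 0.242
grasp_force: 30.0
```

Emit:
{"method": "apply_moves", "body": {"plan": [-0.06,-0.4,0,0,-0.08,-0.7,0,0,-0.08,-0.7,0,0,-0.08,-0.7,0,0,-0.08,-0.7,0,0,-0.08,-0.7,0,0,-0.08,-0.7,0,0,-0.08,-0.7,0,0,-0.08,-0.7,0,0,-0.04,-0.44,0,0,0,0,0,0,0,0,0,0]}}

```text
time_s: 9.38
position: [0.5309, -0.1138, 0.2385]
tcp_rot: [[-0.999, 0.048, -0.003], [0.048, 0.999, 0.001], [0.003, 0.001, -1.0]]
force: [-0.7, 0.1, -4.2]
opening: 0.241
grasp_force: 30.0
```

Run:
```python
from look import *
st,im,D,P=look("w3",[],[])
p0=st["position"]; print(p0,st["force"],st["opening"])
for a,b in((-.07,-.035),(-.02,.02),(.03,.07)):
    m=(P[...,0]-p0[0]>a)&(P[...,0]-p0[0]<b)&(abs(P[...,1]-p0[1])<.013)&(P[...,2]>p0[2]+.01)&(P[...,2]<p0[2]+.07)
    p=P[m]
    if len(p):
        z=np.percentile(p[:,2],90); q=p[abs(p[:,2]-z)<.004]; print(len(q),z,q.mean(0),cv2.minEnclosingCircle(q[:,:2].astype(np.float32)))
ims,Ds=bot.capture("side"); Q=cloud("side",Ds)
cv2.imwrite("pics/v3.png",np.hstack([cv2.resize(im[...,::-1],(400,300)),cv2.resize(ims[120:240,200:360,::-1],(400,300),interpolation=2)]))
```

```text
9.375 [ 0.5309 -0.1138  0.2385] -2.7677238906917823
[ 0.5309 -0.1138  0.2385] [-0.6845  0.1076 -4.1977] 0.24106810858811953
806 0.28956173577764366 [ 0.4819 -0.1099  0.2887] ((0.48222461342811584, -0.11001627892255783), 0.0070299324579536915)
278 0.2877749863970166 [ 0.5322 -0.1183  0.2874] ((0.5321527123451233, -0.11395640671253204), 0.014432674273848534)
```

View pics/v3.png

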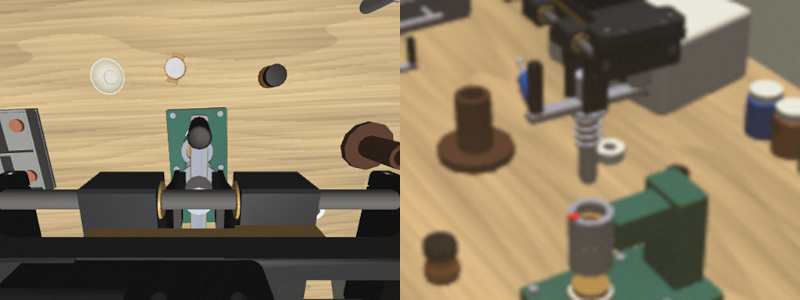

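The spindle hangs upright over the boss, with the handle toward the dot (side crop: boss at (590,215)). I'll shift y by −2 mm and lower it carefully.

Emit:
{"method": "apply_moves", "body": {"plan": [0.01,-0.04,0,0,0,0,-0.3,0,0,0,-0.3,0,0,0,-0.15,0,0,0,-0.1,0,0,0,0,0]}}

```text
time_s: 10.22
position: [0.5325, -0.116, 0.1966]
tcp_rot: [[-0.999, 0.048, -0.001], [0.048, 0.999, 0.0], [0.001, 0.0, -1.0]]
force: [0.2, -0.2, -3.9]
opening: 0.24
grasp_force: 30.0
```

Emit:
{"method": "apply_moves", "body": {"plan": [0,0,-0.1,0,0,0,-0.1,0,0,0,0,0]}}

```text
time_s: 10.6
position: [0.5323, -0.116, 0.1867]
tcp_rot: [[-0.999, 0.048, -0.001], [0.048, 0.999, 0.0], [0.001, 0.0, -1.0]]
force: [-0.5, -0.3, -3.6]
opening: 0.242
grasp_force: 30.0
```

Emit:
{"method": "apply_moves", "body": {"plan": [0,0,-0.06,0,0,0,-0.06,0,0,0,0,0]}}

```text
time_s: 10.98
position: [0.5324, -0.116, 0.1808]
tcp_rot: [[-0.999, 0.048, -0.001], [0.048, 0.999, 0.0], [0.001, 0.0, -1.0]]
force: [0.4, 0.2, -3.8]
opening: 0.244
grasp_force: 30.0
```

Emit:
{"method": "apply_moves", "body": {"plan": [0,0,-0.06,0,0,0,-0.06,0,0,0,0,0]}}

```text
time_s: 11.35
position: [0.5323, -0.116, 0.1747]
tcp_rot: [[-0.999, 0.048, -0.001], [0.048, 0.999, 0.0], [0.001, 0.0, -1.0]]
force: [-0.2, -0.1, -4.1]
opening: 0.239
grasp_force: 30.0
```

Emit:
{"method": "apply_moves", "body": {"plan": [0,0,-0.06,0,0,0,-0.06,0,0,0,0,0]}}

```text
time_s: 11.72
position: [0.5324, -0.116, 0.1687]
tcp_rot: [[-0.999, 0.048, -0.001], [0.048, 0.999, 0.0], [0.001, 0.0, -1.0]]
force: [0.2, -0.6, -5.0]
opening: 0.244
grasp_force: 30.0
```

Emit:
{"method": "apply_moves", "body": {"plan": [0,0,-0.06,0,0,0,-0.06,0,0,0,0,0]}}

```text
time_s: 12.1
position: [0.5323, -0.116, 0.1627]
tcp_rot: [[-0.999, 0.048, -0.001], [0.048, 0.999, 0.0], [0.001, 0.0, -1.0]]
force: [-0.0, 0.0, -4.3]
opening: 0.243
grasp_force: 30.0
```

Emit:
{"method": "apply_moves", "body": {"plan": [0,0,-0.04,0,0,0,-0.04,0,0,0,0,0]}}

```text
time_s: 12.48
position: [0.5324, -0.116, 0.1589]
tcp_rot: [[-0.999, 0.048, -0.0], [0.048, 0.999, 0.0], [0.0, 0.0, -1.0]]
force: [0.7, -0.3, -3.7]
opening: 0.244
grasp_force: 30.0
```

Emit:
{"method": "apply_moves", "body": {"plan": [0,0,-0.03,0,0,0,0,0]}}

```text
time_s: 12.72
position: [0.5325, -0.116, 0.1575]
tcp_rot: [[-0.999, 0.048, -0.0], [0.048, 0.999, 0.0], [0.0, 0.0, -1.0]]
force: [0.1, -1.0, -4.3]
opening: 0.239
grasp_force: 30.0
```

Emit:
{"method": "apply_moves", "body": {"plan": [0,0,-0.03,0,0,0,0,0]}}

```text
time_s: 12.98
position: [0.5325, -0.1161, 0.1559]
tcp_rot: [[-0.999, 0.048, -0.0], [0.048, 0.999, 0.0], [0.0, 0.0, -1.0]]
force: [-0.1, 0.4, -3.7]
opening: 0.239
grasp_force: 30.0
```

Emit:
{"method": "apply_moves", "body": {"plan": [0,0,-0.02,0,0,0,0,0]}}

```text
time_s: 13.22
position: [0.5329, -0.1161, 0.1554]
tcp_rot: [[-0.999, 0.048, 0.001], [0.048, 0.999, -0.0], [-0.001, -0.0, -1.0]]
force: [-0.0, -0.7, -0.9]
opening: 0.241
grasp_force: 30.0
```

Contact, with the foot about 54 mm below the rim. Releasing.

Emit:
{"method": "apply_moves", "body": {"plan": [0,0,0,0,0,0,0,0,0,0,0,0,0,0,0,0,0,0,0,0], "grip": -0.2}}

```text
time_s: 13.85
position: [0.5326, -0.1161, 0.1551]
tcp_rot: [[-0.999, 0.048, 0.0], [0.048, 0.999, -0.0], [-0.0, -0.0, -1.0]]
force: [-0.0, 0.1, 0.1]
opening: 0.592
grasp_force: 0.0
```

Emit:
{"method": "apply_moves", "body": {"plan": [0,0,0.3,0,0,0,0.6,0,0,0,0.7,0,0,0,0.6,0,0,0,0.2,0,0,0,0,0]}}

```text
time_s: 14.6
position: [0.5327, -0.1161, 0.2757]
tcp_rot: [[-0.999, 0.048, 0.001], [0.048, 0.999, -0.001], [-0.001, -0.001, -1.0]]
force: [-0.5, -0.4, 0.0]
opening: 0.6
grasp_force: 0.0
```

```bash
cat > meas.py <<'E'
from look import *
def meas(tag,C=(.5325,-.1145)):
    st,im,D,P=look(tag,[],[]); 
    R=np.hypot(P[...,0]-C[0],P[...,1]-C[1])
    # handle: dark points above weight top; hub: near axis
    for n,m in (("handle",(abs(R-.05)<.014)&(P[...,2]>.195)&(P[...,2]<.215)),("hub",(R<.016)&(P[...,2]>.172)&(P[...,2]<.192)),("weight",(abs(R-.05)<.014)&(P[...,2]>.168)&(P[...,2]<.188))):
        q=P[m]
        if len(q)<5: print(n,len(q)); continue
        z=np.median(q[:,2]); s=q[abs(q[:,2]-z)<.003]; print(n,len(s),"z",z,s.mean(0),cv2.minEnclosingCircle(s[:,:2].astype(np.float32)))
    return st,im,D,P
E
python3 -c "
from meas import *
st,im,D,P=meas('w4')
print(st['force'],st['opening'])
ims,_=bot.capture('side')
cv2.imwrite('pics/v4.png',np.hstack([cv2.resize(im[...,::-1],(400,300)),cv2.resize(ims[120:240,200:360,::-1],(400,300),interpolation=2)]))"
```

```text
14.6 [ 0.5327 -0.1161  0.2757] -2.7238598909605964
handle 206 z 0.20701850390055238 [ 0.4881 -0.1119  0.2071] ((0.4886001944541931, -0.11184249818325043), 0.006746556609869003)
hub 366 z 0.18285848882334682 [ 0.5365 -0.1145  0.1829] ((0.537253737449646, -0.11452514678239822), 0.010970625095069408)
weight 142 z 0.17550581116775965 [ 0.5742 -0.1166  0.1756] ((0.5329224467277527, -0.11618855595588684), 0.05281868949532509)
[-0.5088 -0.4057  0.0228] 0.6002701693549993
```

View pics/v4.png

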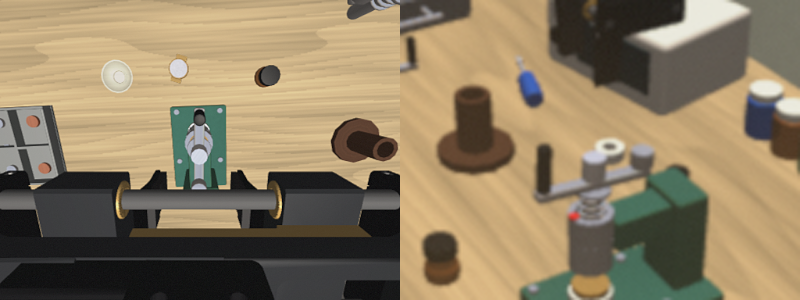

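The side view shows the spindle seated on its thread with the handle over the dot, tilted a little (about 0.045 rad). I'll shut the fingers and flip the tool half a turn for range on the last joint. Then I'll go behind the handle, on its +y side.

Emit:
{"method": "apply_moves", "body": {"plan": [-0.06,0.06,0,-1,-0.06,0.06,0,-1,-0.06,0.06,0,-1,-0.06,0.06,0,-1,-0.06,0.06,0,-1,-0.06,0.06,0,-1,-0.06,0.06,0,-1,-0.06,0.06,0,-1,-0.06,0.05,0,-1,-0.06,0.05,0,-1,-0.06,0.05,0,-1,-0.06,0.05,0,-1], "grip": 1}}

```text
time_s: 16.2
position: [0.4956, -0.0817, 0.2734]
tcp_rot: [[0.545, 0.838, -0.003], [0.838, -0.545, 0.001], [-0.001, -0.004, -1.0]]
force: [0.2, -0.4, 0.5]
opening: 0.004
grasp_force: 0.0
```

Emit:
{"method": "apply_moves", "body": {"plan": [0,0,0,-1,0,0,0,-1,0,0,0,-1,0,0,0,-1,0,0,0,-1,0,0,0,-1,0,0,0,0,0,0,0,0]}}

```text
time_s: 17.2
position: [0.4962, -0.0819, 0.2742]
tcp_rot: [[0.999, -0.045, -0.002], [-0.045, -0.999, 0.001], [-0.002, -0.001, -1.0]]
force: [0.6, 0.1, -0.7]
opening: 0.009
grasp_force: 0.0
```

```bash
python3 -c "
from meas import *
st,im,D,P=meas('w5')
print(st['joint_positions'],st['opening'])
"
```

```text
17.2 [ 0.4962 -0.0819  0.2742] 177.4182675183228
handle 183 z 0.20698241983070462 [ 0.4894 -0.1123  0.2072] ((0.48836755752563477, -0.11214980483055115), 0.006789257284253836)
hub 418 z 0.1831150264016866 [ 0.5379 -0.1151  0.1831] ((0.5375006198883057, -0.11509044468402863), 0.010990639217197895)
weight 460 z 0.17583747381311865 [ 0.5836 -0.1174  0.1758] ((0.5429655313491821, -0.11346831917762756), 0.053811393678188324)
[-22.1267  17.1722  95.5025  -0.001   67.4319  70.4554] 0.009183692244785055
```

Emit:
{"method": "apply_moves", "body": {"plan": [0,0,-0.5,0,0,0,-0.5,0,0,0,-0.5,0,0,0,-0.4,0,0,0,-0.1,0,0,0,0,0]}}

```text
time_s: 18.0
position: [0.4967, -0.0821, 0.1751]
tcp_rot: [[0.999, -0.047, -0.0], [-0.047, -0.999, 0.0], [-0.0, -0.0, -1.0]]
force: [1.0, 0.8, 0.6]
opening: 0.004
grasp_force: 0.0
```

```bash
cat > arc.py <<'E'
from h import *
def arc(phis,turns,C=(.533,-.115),r=.05,dz=0,p=None):
    p=np.array(bot.read_state()["position"][:2] if p is None else p); out=[]
    for f,t in zip(phis,turns):
        g=np.array(C)+r*np.array([np.cos(np.radians(f)),np.sin(np.radians(f))])
        d=np.round((g-p)/.05,2); p=p+d*.05; out+=[float(d[0]),float(d[1]),dz,round(t/10,2)]
    print(out); return p
E
python3 -c "
from arc import *
p=bot.read_state()['position'];print(p)
q=arc(range(142,202,5),[0]*3+[5]*9)
q=arc(range(202,262,5),[5]*12,p=q)
"
```

```text
[ 0.49671554 -0.08214058  0.17507941]
[-0.06, -0.04, 0, 0.0, -0.05, -0.07, 0, 0.0, -0.05, -0.08, 0, 0.0, -0.03, -0.08, 0, 0.5, -0.04, -0.08, 0, 0.5, -0.02, -0.08, 0, 0.5, -0.01, -0.09, 0, 0.5, -0.01, -0.08, 0, 0.5, -0.0, -0.09, 0, 0.5, 0.0, -0.09, 0, 0.5, 0.02, -0.09, 0, 0.5, 0.02, -0.08, 0, 0.5]
[0.03, -0.08, 0, 0.5, 0.03, -0.08, 0, 0.5, 0.05, -0.08, 0, 0.5, 0.05, -0.07, 0, 0.5, 0.05, -0.07, 0, 0.5, 0.06, -0.06, 0, 0.5, 0.07, -0.06, 0, 0.5, 0.07, -0.05, 0, 0.5, 0.08, -0.04, 0, 0.5, 0.07, -0.04, 0, 0.5, 0.09, -0.03, 0, 0.5, 0.08, -0.02, 0, 0.5]
```

Emit:
{"method": "apply_moves", "body": {"plan": [-0.06,-0.04,0,0,-0.05,-0.07,0,0,-0.05,-0.08,0,0,-0.03,-0.08,0,0.5,-0.04,-0.08,0,0.5,-0.02,-0.08,0,0.5,-0.01,-0.09,0,0.5,-0.01,-0.08,0,0.5,0,-0.09,0,0.5,0,-0.09,0,0.5,0.02,-0.09,0,0.5,0.02,-0.08,0,0.5]}}

```text
time_s: 19.5
position: [0.4836, -0.1293, 0.1752]
tcp_rot: [[0.738, 0.675, -0.003], [0.675, -0.738, 0.001], [-0.001, -0.003, -1.0]]
force: [-4.3, 1.0, 4.1]
opening: 0.004
grasp_force: 1.8
```

```bash
cat >> meas.py <<'E'
def side(C=(.533,-.115)):
    im,D=bot.capture("side"); Q=cloud("side",D); R=np.hypot(Q[...,0]-C[0],Q[...,1]-C[1])
    c,_=ray("side",256,192); 
    for n,m in (("hub",(R<.016)&(Q[...,2]>.15)&(Q[...,2]<.2)),("ring",(R>.034)&(R<.066)&(Q[...,2]>.14)&(Q[...,2]<.23))):
        q=Q[m]
        if len(q)<5: print("side",n,len(q)); continue
        a=np.degrees(np.arctan2(q[:,1]-C[1],q[:,0]-C[0]))%360
        print("side",n,len(q),"ztop",np.percentile(q[:,2],[85,95,99]),np.median(a) )
    return im
E
python3 -c "
from meas import *
st,im,D,P=meas('w6'); print(st['force'])
s=side()
cv2.imwrite('pics/v6.png',np.hstack([cv2.resize(im[...,::-1],(400,300)),cv2.resize(s[120:240,200:360,::-1],(400,300),interpolation=2)]))"
```

```text
19.5 [ 0.4836 -0.1293  0.1752] -137.56460575381877
handle 132 z 0.2010625186559744 [ 0.49   -0.1219  0.2006] ((0.49146372079849243, -0.12097474932670593), 0.007256474811583757)
hub 1089 z 0.18366699054608562 [ 0.538  -0.1154  0.1837] ((0.5379000902175903, -0.11589856445789337), 0.01088070310652256)
weight 1348 z 0.17694546194780936 [ 0.5745 -0.0928  0.1769] ((0.5381884574890137, -0.1017814502120018), 0.05461936071515083)
[-4.3311  0.953   4.0789]
side hub 154 ztop [0.1837 0.1848 0.1858] 269.22175746309654
side ring 509 ztop [0.2172 0.2247 0.2286] 206.6963728756124
```

View pics/v6.png

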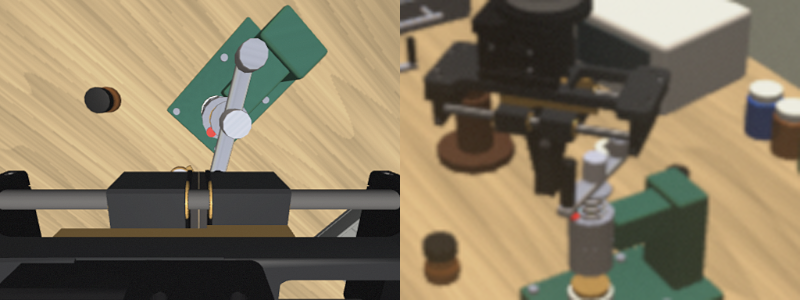

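The wrist view shows the handle pushed round: weight at (252,52), dot at (210,132), handle now at about 212°. The push works, so I'll continue.

```bash
python3 -c "
from arc import *
q=arc(range(199,259,5),[0,0]+[5]*10,C=(.536,-.1155))
"
```

```text
[0.09, -0.04, 0, 0.0, 0.03, -0.08, 0, 0.0, 0.04, -0.08, 0, 0.5, 0.04, -0.07, 0, 0.5, 0.06, -0.07, 0, 0.5, 0.05, -0.07, 0, 0.5, 0.07, -0.06, 0, 0.5, 0.06, -0.05, 0, 0.5, 0.08, -0.05, 0, 0.5, 0.07, -0.04, 0, 0.5, 0.08, -0.04, 0, 0.5, 0.09, -0.03, 0, 0.5]
```

Emit:
{"method": "apply_moves", "body": {"plan": [0.05,-0.06,0,0,0.05,-0.08,0,0,0.05,-0.08,0,0.5,0.05,-0.07,0,0.5,0.06,-0.07,0,0.5,0.05,-0.07,0,0.5,0.07,-0.06,0,0.5,0.06,-0.05,0,0.5,0.08,-0.05,0,0.5,0.07,-0.04,0,0.5,0.08,-0.04,0,0.5,0.09,-0.03,0,0.5]}}

```text
time_s: 21.1
position: [0.5243, -0.1656, 0.1752]
tcp_rot: [[-0.042, 0.999, 0.002], [0.999, 0.042, -0.001], [-0.002, 0.002, -1.0]]
force: [-1.0, 0.2, 1.3]
opening: 0.005
grasp_force: 0.7
```

```bash
cat >> meas.py <<'E'
def bar(P,zh,C=None):
    # hub centre from its top disc, weight direction from disc ~5 mm lower at r~50
    m=(np.hypot(P[...,0]-.536,P[...,1]+.1155)<.02)&(abs(P[...,2]-zh)<.0025); h=np.array(cv2.minEnclosingCircle(P[m][:,:2].astype(np.float32))[0])
    R=np.hypot(P[...,0]-h[0],P[...,1]-h[1]); w=P[(abs(R-.05)<.010)&(abs(P[...,2]-(zh-.005))<.008)]
    if len(w)<20: print("noweight"); return
    d=w.mean(0)[:2]-h; th=(np.degrees(np.arctan2(d[1],d[0]))+180)%360
    print("hub",h,"zw",np.median(w[:,2]),"theta",th)
E
cat > chk.py <<'E'
from meas import *
import sys
st,im,D,P=look(sys.argv[1],[],[])
m=(np.hypot(P[...,0]-.536,P[...,1]+.1155)<.015)&(P[...,2]>.155)&(P[...,2]<.2); z=P[m][:,2]
zh=np.median(z) if len(z) else 0
print("F",st["force"],"hubz",zh,"foot",zh-.112-.125,len(z),"q6",st["joint_positions"][5])
bar(P,zh)
E
python3 chk.py w7
```

```text
21.1 [ 0.5243 -0.1656  0.1752] -87.59710952509259
F [-0.9908  0.2321  1.3245] hubz 0.18526564006017765 foot -0.05173435993982235 1424 q6 -31.559346779099812
hub [ 0.5378 -0.1133] zw 0.17975662707737117 theta 279.0408666841313
```

```bash
python3 -c "
from arc import *
q=arc(range(262,302,5),[5]*8,C=(.536,-.115))
q=arc(range(302,342,5),[5]*8,C=(.536,-.115),p=q)
"
```

```text
[0.08, 0.03, 0, 0.5, 0.09, -0.01, 0, 0.5, 0.08, -0.0, 0, 0.5, 0.09, 0.0, 0, 0.5, 0.09, 0.02, 0, 0.5, 0.08, 0.02, 0, 0.5, 0.08, 0.03, 0, 0.5, 0.08, 0.04, 0, 0.5]
[0.08, 0.04, 0, 0.5, 0.07, 0.05, 0, 0.5, 0.07, 0.05, 0, 0.5, 0.06, 0.07, 0, 0.5, 0.06, 0.06, 0, 0.5, 0.05, 0.07, 0, 0.5, 0.04, 0.08, 0, 0.5, 0.04, 0.08, 0, 0.5]
```

Emit:
{"method": "apply_moves", "body": {"plan": [0.08,0,0,0.5,0.09,0,0,0.5,0.08,0,0,0.5,0.09,0.01,0,0.5,0.09,0.02,0,0.5,0.08,0.02,0,0.5,0.08,0.03,0,0.5,0.08,0.04,0,0.5]}}

```text
time_s: 22.15
position: [0.5584, -0.1604, 0.1756]
tcp_rot: [[-0.673, 0.739, 0.004], [0.739, 0.673, -0.003], [-0.005, 0.001, -1.0]]
force: [-0.6, -3.8, 1.3]
opening: 0.005
grasp_force: 1.2
```

```bash
python3 chk.py w8
```

```text
22.15 [ 0.5584 -0.1604  0.1756] -47.663408355856134
F [-0.5736 -3.8288  1.3456] hubz 0.18595164479344148 foot -0.051048355206558524 1421 q6 -69.29661349672948
hub [ 0.5359 -0.1102] zw 0.18009156752871325 theta 318.17172203958626
```

Emit:
{"method": "apply_moves", "body": {"plan": [0.08,0.04,0,0.5,0.07,0.05,0,0.5,0.07,0.05,0,0.5,0.06,0.07,0,0.5]}}

```text
time_s: 22.7
position: [0.5716, -0.1484, 0.175]
tcp_rot: [[-0.885, 0.465, 0.002], [0.465, 0.885, -0.0], [-0.002, 0.001, -1.0]]
force: [0.0, 1.4, -1.1]
opening: 0.004
grasp_force: 0.0
```

```bash
python3 chk.py w9
```

```text
22.7 [ 0.5716 -0.1484  0.175 ] -27.73053597517289
F [ 0.0347  1.3652 -1.1353] hubz 0.1799115261566991 foot -0.057088473843300916 1246 q6 -87.68957167580035
hub [ 0.5326 -0.1121] zw 0.1739277868021214 theta 343.89835305276256
```

It dropped: foot from −51.0 to −57.1 mm at θ≈340°. I'll let it settle and re-measure.

Emit:
{"method": "apply_moves", "body": {"plan": [0,0,0,0,0,0,0,0,0,0,0,0]}}

```text
time_s: 23.12
position: [0.5706, -0.1482, 0.175]
tcp_rot: [[-0.885, 0.466, 0.0], [0.466, 0.885, -0.0], [-0.0, 0.0, -1.0]]
force: [-0.7, 0.3, -0.3]
opening: 0.01
grasp_force: 0.0
```

```bash
python3 chk.py w10; python3 -c "
from meas import *
im=cv2.imread('pics/w10.png'); s=side()
cv2.imwrite('pics/v10.png',np.hstack([cv2.resize(im,(400,300)),cv2.resize(s[120:240,200:360,::-1],(400,300),interpolation=2)]))"
```

```text
23.125 [ 0.5706 -0.1482  0.175 ] -27.78496285536247
F [-0.6894  0.3456 -0.2969] hubz 0.1786628900454144 foot -0.05833710995458559 1156 q6 -87.63045230906133
hub [ 0.5309 -0.1143] zw 0.171969208226702 theta 346.19438436348946
side hub 153 ztop [0.1789 0.1801 0.1808] 237.65956935717725
side ring 266 ztop [0.1848 0.1919 0.1946] 179.58564198670877
```

View pics/v10.png

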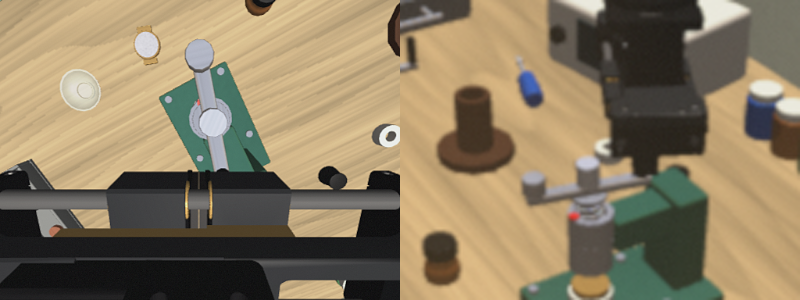

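Settled at foot −58.3 mm, handle at θ≈346°. In the wrist crop the weight is at (200,55) and the handle is up against the fingers. Next I'll lift over the handle to its other side and turn the tool +14°.

Emit:
{"method": "apply_moves", "body": {"plan": [0,0,0.4,0,0,0,0.5,0,0,0,0.3,0,0.03,0.25,0,0.5,0.04,0.35,0,0.5,0.04,0.35,0,0.4,0.03,0.15,-0.2,0,0,0,-0.4,0,0,0,-0.4,0,0,0,-0.24,0,0,0,0,0,0,0,0,0]}}

```text
time_s: 24.72
position: [0.5781, -0.0934, 0.1735]
tcp_rot: [[-0.971, 0.238, 0.001], [0.238, 0.971, -0.0], [-0.001, -0.0, -1.0]]
force: [-0.5, 0.2, 0.5]
opening: 0.003
grasp_force: 0.0
```

```bash
python3 chk.py w11; python3 -c "
from arc import *
C=(.532,-.1145); p=bot.read_state()['position']; f=np.degrees(np.arctan2(p[1]-C[1],p[0]-C[0])); print(f)
f=round(f)
q=arc(range(f-5,f-65,-5),[0]*3+[-5]*9,C=C)
q=arc(range(f-65,f-125,-5),[-5]*12,C=C,p=q)
q=arc(range(f-125,f-185,-5),[-5]*12,C=C,p=q)"
```

```text
24.725 [ 0.5781 -0.0934  0.1735] -13.747346123882865
F [-0.5075  0.1524  0.514 ] hubz 0.17858391708680998 foot -0.05841608291319002 1207 q6 -96.3539570728091
hub [ 0.5307 -0.1143] zw 0.17202298083730483 theta 338.7052372345878
24.52817853757609
[0.02, -0.08, 0, 0.0, 0.02, -0.08, 0, 0.0, 0.02, -0.09, 0, 0.0, 0.01, -0.08, 0, -0.5, 0.01, -0.09, 0, -0.5, -0.01, -0.09, 0, -0.5, -0.01, -0.09, 0, -0.5, -0.02, -0.08, 0, -0.5, -0.02, -0.08, 0, -0.5, -0.04, -0.08, 0, -0.5, -0.04, -0.08, 0, -0.5, -0.04, -0.08, 0, -0.5]
[-0.06, -0.06, 0, -0.5, -0.06, -0.07, 0, -0.5, -0.06, -0.06, 0, -0.5, -0.07, -0.05, 0, -0.5, -0.07, -0.05, 0, -0.5, -0.08, -0.04, 0, -0.5, -0.08, -0.03, 0, -0.5, -0.09, -0.03, 0, -0.5, -0.08, -0.02, 0, -0.5, -0.09, -0.01, 0, -0.5, -0.08, -0.0, 0, -0.5, -0.09, 0.0, 0, -0.5]
[-0.09, 0.01, 0, -0.5, -0.08, 0.02, 0, -0.5, -0.09, 0.03, 0, -0.5, -0.08, 0.03, 0, -0.5, -0.07, 0.04, 0, -0.5, -0.08, 0.05, 0, -0.5, -0.07, 0.05, 0, -0.5, -0.06, 0.06, 0, -0.5, -0.06, 0.07, 0, -0.5, -0.05, 0.06, 0, -0.5, -0.05, 0.08, 0, -0.5, -0.04, 0.08, 0, -0.5]
```

Emit:
{"method": "apply_moves", "body": {"plan": [0.02,-0.08,0,0,0.02,-0.08,0,0,0.02,-0.09,0,0,0.01,-0.08,0,-0.5,0.01,-0.09,0,-0.5,-0.01,-0.09,0,-0.5,-0.01,-0.09,0,-0.5,-0.02,-0.08,0,-0.5,-0.02,-0.08,0,-0.5,-0.04,-0.08,0,-0.5,-0.04,-0.08,0,-0.5,-0.04,-0.08,0,-0.5]}}

```text
time_s: 26.28
position: [0.5727, -0.1435, 0.1731]
tcp_rot: [[-0.516, 0.856, 0.0], [0.856, 0.516, -0.0], [-0.0, 0.0, -1.0]]
force: [-1.1, -0.0, -0.3]
opening: 0.009
grasp_force: 0.1
```

```bash
python3 chk.py w12
```

```text
26.275 [ 0.5727 -0.1435  0.1731] -58.904657707038
F [-1.1174 -0.04   -0.293 ] hubz 0.17809807158775126 foot -0.05890192841224874 1235 q6 -56.007806819359686
hub [ 0.5313 -0.1146] zw 0.17221740529262913 theta 302.5206263546393
```

Emit:
{"method": "apply_moves", "body": {"plan": [-0.06,-0.06,0,-0.5,-0.06,-0.07,0,-0.5,-0.06,-0.06,0,-0.5,-0.07,-0.05,0,-0.5,-0.07,-0.05,0,-0.5,-0.08,-0.04,0,-0.5,-0.08,-0.03,0,-0.5,-0.09,-0.03,0,-0.5,-0.08,-0.02,0,-0.5,-0.09,-0.01,0,-0.5,-0.08,0,0,-0.5,-0.09,0,0,-0.5]}}

```text
time_s: 27.82
position: [0.5274, -0.1644, 0.1732]
tcp_rot: [[0.482, 0.876, 0.001], [0.876, -0.482, -0.0], [0.0, 0.001, -1.0]]
force: [0.7, -0.5, 0.2]
opening: 0.006
grasp_force: 0.2
```

Emit:
{"method": "apply_moves", "body": {"plan": [-0.09,0.01,0,-0.5,-0.08,0.02,0,-0.5,-0.09,0.03,0,-0.5,-0.08,0.03,0,-0.5,-0.07,0.04,0,-0.5,-0.08,0.05,0,-0.5,-0.07,0.05,0,-0.5,-0.06,0.06,0,-0.5,-0.06,0.07,0,-0.5,-0.05,0.06,0,-0.5,-0.05,0.08,0,-0.5,-0.04,0.08,0,-0.5]}}

```text
time_s: 29.32
position: [0.4863, -0.1354, 0.1732]
tcp_rot: [[1.0, 0.02, 0.001], [0.02, -1.0, -0.0], [0.001, 0.0, -1.0]]
force: [1.1, 0.8, 0.2]
opening: 0.006
grasp_force: 0.2
```

```bash
python3 chk.py w13; python3 -c "
from arc import *
C=(.532,-.1145); p=bot.read_state()['position']; f=np.degrees(np.arctan2(p[1]-C[1],p[0]-C[0]));r=np.hypot(p[1]-C[1],p[0]-C[0]); print(f,r)
f=round(f)
q=arc(range(f-5,f-65,-5),[-5]*12,C=C)
q=arc(range(f-65,f-125,-5),[-5]*12,C=C,p=q)"
```

```text
29.325 [ 0.4863 -0.1354  0.1732] -178.827591157449
F [1.1179 0.7526 0.1857] hubz 0.17545424449916774 foot -0.06154575550083226 1111 q6 60.58019684227632
hub [ 0.5353 -0.1133] zw 0.16955766304893094 theta 183.26081478194374
-156.29804560809796 0.05038914824145943
[-0.02, 0.08, 0, -0.5, -0.03, 0.08, 0, -0.5, -0.01, 0.09, 0, -0.5, -0.01, 0.09, 0, -0.5, -0.01, 0.08, 0, -0.5, 0.01, 0.09, 0, -0.5, 0.01, 0.09, 0, -0.5, 0.02, 0.08, 0, -0.5, 0.03, 0.08, 0, -0.5, 0.03, 0.08, 0, -0.5, 0.05, 0.08, 0, -0.5, 0.04, 0.07, 0, -0.5]
[0.06, 0.07, 0, -0.5, 0.06, 0.06, 0, -0.5, 0.06, 0.06, 0, -0.5, 0.07, 0.05, 0, -0.5, 0.08, 0.05, 0, -0.5, 0.08, 0.04, 0, -0.5, 0.08, 0.03, 0, -0.5, 0.08, 0.03, 0, -0.5, 0.09, 0.01, 0, -0.5, 0.08, 0.01, 0, -0.5, 0.09, 0.0, 0, -0.5, 0.09, -0.0, 0, -0.5]
```

Emit:
{"method": "apply_moves", "body": {"plan": [-0.02,0.08,0,-0.5,-0.03,0.08,0,-0.5,-0.01,0.09,0,-0.5,-0.01,0.09,0,-0.5,-0.01,0.08,0,-0.5,0.01,0.09,0,-0.5,0.01,0.09,0,-0.5,0.02,0.08,0,-0.5,0.03,0.08,0,-0.5,0.03,0.08,0,-0.5,0.05,0.08,-0.05,-0.5,0.04,0.07,-0.05,-0.5]}}

```text
time_s: 30.88
position: [0.4918, -0.0857, 0.1682]
tcp_rot: [[0.519, -0.855, 0.0], [-0.855, -0.519, -0.0], [0.0, -0.0, -1.0]]
force: [0.1, -1.1, 0.0]
opening: 0.001
grasp_force: 0.3
```

Emit:
{"method": "apply_moves", "body": {"plan": [0.06,0.07,0,-0.3,0.06,0.06,0,-0.3,0.06,0.06,0,-0.3,0.07,0.05,0,-0.3,0.08,0.05,0,-0.3,0.08,0.04,0,-0.3,0.08,0.03,0,-0.3,0.08,0.03,0,-0.3,0.09,0.01,0,-0.2,0.08,0.01,0,-0.2,0.09,0,0,0,0.09,0,0,0]}}

```text
time_s: 32.38
position: [0.5377, -0.0652, 0.168]
tcp_rot: [[0.058, -0.998, -0.0], [-0.998, -0.058, -0.0], [0.0, 0.0, -1.0]]
force: [-0.4, -0.0, 0.1]
opening: 0.003
grasp_force: 0.2
```

```bash
python3 chk.py w14; python3 -c "
from arc import *
C=(.532,-.1145); p=bot.read_state()['position']; f=np.degrees(np.arctan2(p[1]-C[1],p[0]-C[0]));r=np.hypot(p[1]-C[1],p[0]-C[0]); print(f,r)
f=round(f)
q=arc(range(f-5,f-65,-5),[0]*12,C=C)"
```

```text
32.375 [ 0.5377 -0.0652  0.168 ] 93.34837806021625
F [-0.409  -0.0401  0.0788] hubz 0.1733003721022735 foot -0.0636996278977265 1091 q6 157.92143286772202
hub [ 0.5356 -0.1155] zw 0.16847646788888065 theta 67.13367785181008
82.37496872186328 0.049587236262639445
[0.09, -0.01, 0, 0.0, 0.09, -0.02, 0, 0.0, 0.08, -0.03, 0, 0.0, 0.08, -0.04, 0, 0.0, 0.07, -0.04, 0, 0.0, 0.07, -0.05, 0, 0.0, 0.07, -0.06, 0, 0.0, 0.06, -0.06, 0, 0.0, 0.06, -0.07, 0, 0.0, 0.05, -0.07, 0, 0.0, 0.04, -0.08, 0, 0.0, 0.04, -0.08, 0, 0.0]
```

Emit:
{"method": "apply_moves", "body": {"plan": [0.09,-0.01,0,0,0.09,-0.02,0,0,0.08,-0.03,0,0,0.08,-0.04,0,0,0.07,-0.04,0,0,0.07,-0.05,0,0,0.07,-0.06,0,0,0.06,-0.06,0,0,0.06,-0.07,0,0,0.05,-0.07,0,0,0.04,-0.08,0,0,0.04,-0.08,0,0]}}

```text
time_s: 33.92
position: [0.5777, -0.0958, 0.168]
tcp_rot: [[0.057, -0.998, -0.0], [-0.998, -0.057, 0.0], [-0.0, 0.0, -1.0]]
force: [-0.4, 0.6, -0.7]
opening: 0.006
grasp_force: 0.2
```

```bash
python3 chk.py w15; python3 -c "
from meas import *
im=cv2.imread('pics/w15.png'); s=side()
cv2.imwrite('pics/v15.png',np.hstack([cv2.resize(im,(400,300)),cv2.resize(s[120:240,200:360,::-1],(400,300),interpolation=2)]))"
```

```text
33.925 [ 0.5777 -0.0958  0.168 ] 93.27478392959267
F [-0.4079  0.627  -0.6762] hubz 0.17129807635885624 foot -0.06570192364114376 1101 q6 156.37677634131612
hub [ 0.5321 -0.117 ] zw 0.16551628910572275 theta 6.031286299537754
side hub 117 ztop [0.172  0.173  0.1742] 238.05398245605258
side ring 496 ztop [0.2083 0.2175 0.2225] 173.9142575468771
```

View pics/v15.png

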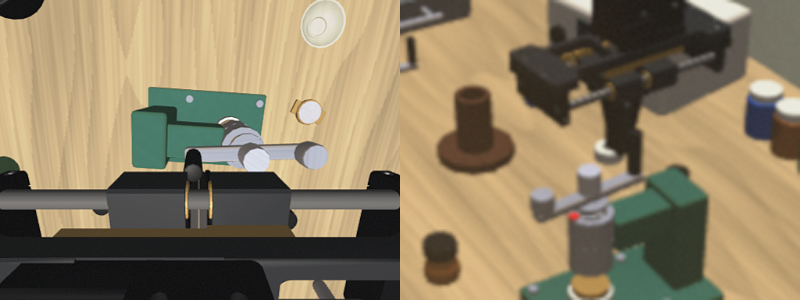

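θ≈6° and foot −65.7 mm, about one turn forward (wrist crop: handle at (193,165) beside the fingers). Now back off, rise, turn the tool and open it to grip the handle.

Emit:
{"method": "apply_moves", "body": {"plan": [0,0.08,0,0,0,0,0.4,0,0,0,0.5,0,0,0,0.5,0.9,0,0,0,0.9,0,0,0,0.9,0,0,0,0.9,0,0,0,0.9,0,0,0,0.9,0,0,0,0.9,0,0,0,0.9,0,0,0,0.9], "grip": 1}}

```text
time_s: 35.52
position: [0.5774, -0.0911, 0.2381]
tcp_rot: [[0.996, -0.094, -0.0], [-0.094, -0.996, 0.0], [-0.0, -0.0, -1.0]]
force: [-1.2, 0.6, -0.4]
opening: 0.004
grasp_force: 0.0
```

Emit:
{"method": "apply_moves", "body": {"plan": [0,0,0,0.9,0,0,0,0.4,0,0,0,0,0,0,0,0], "grip": 0}}

```text
time_s: 36.02
position: [0.5775, -0.0914, 0.2381]
tcp_rot: [[0.992, 0.126, -0.0], [0.126, -0.992, 0.0], [-0.0, -0.0, -1.0]]
force: [-0.6, -0.0, 0.5]
opening: 0.377
grasp_force: 0.0
```

```bash
python3 chk.py w16; python3 -c "
from h import *
np.set_printoptions(precision=4,suppress=True)
D=np.load('pics/w16D.npy'); P=cloud('wrist',D)
m=(abs(P[...,2]-.193)<.006)&(np.hypot(P[...,0]-.58,P[...,1]+.11)<.03); q=P[m]; print(len(q),q.mean(0),cv2.minEnclosingCircle(q[:,:2].astype(np.float32)))
print(bot.read_state()['opening'])"
```

```text
36.025 [ 0.5775 -0.0914  0.2381] -172.76932877768346
F [-0.5733 -0.0384  0.5135] hubz 0.16223289148676612 foot -0.07476710851323388 100 q6 62.835390230317905
hub [ 0.5392 -0.1123] zw 0.15880261878092206 theta 7.6534911249286495
253 [ 0.5824 -0.1128  0.194 ] ((0.5814459323883057, -0.11305561661720276), 0.007067623548209667)
0.4193599276450593
```

Emit:
{"method": "apply_moves", "body": {"plan": [0.04,-0.22,0,0,0.04,-0.22,0,0,0,0,-0.4,0,0,0,-0.5,0,0,0,-0.4,0,0,0,-0.2,0,0,0,0,0]}}

```text
time_s: 36.95
position: [0.5814, -0.114, 0.1625]
tcp_rot: [[0.992, 0.126, -0.001], [0.126, -0.992, 0.0], [-0.001, -0.001, -1.0]]
force: [0.5, 0.4, 0.0]
opening: 0.5
grasp_force: 0.0
```

Emit:
{"method": "apply_moves", "body": {"plan": [0,0,0,0,0,0,0,0,0,0,0,0,0,0,0,0,0,0,0,0,0,0,0,0], "grip": 1}}

```text
time_s: 37.7
position: [0.5819, -0.1136, 0.1633]
tcp_rot: [[0.992, 0.127, 0.001], [0.127, -0.992, -0.0], [0.001, 0.0, -1.0]]
force: [0.2, 0.2, 1.4]
opening: 0.152
grasp_force: 30.0
```

```bash
python3 -c "
from meas import *
P0=bot.read_state(); print(P0['position'],P0['force'],P0['opening'],P0['grasp_force'])
s=side()
im,D=bot.capture('wrist'); P=cloud('wrist',D)
for z in(.16,.165,.17):
  m=(abs(P[...,2]-z)<.003)&(P[...,0]<.56)&(P[...,0]>.46)&(abs(P[...,1]+.12)<.03);print(z,m.sum(),P[m].mean(0))
it,Dt=bot.capture('top')
cv2.imwrite('pics/v17.png',np.hstack([cv2.resize(im[...,::-1],(400,300)),cv2.resize(s[120:240,200:360,::-1],(400,300),interpolation=2)]))"
```

```text
[ 0.5819 -0.1136  0.1633] [0.1964 0.2459 1.4162] 0.15220905491512748 29.99993819743395
side hub 116 ztop [0.1718 0.1723 0.1728] 238.03626082103528
side ring 516 ztop [0.2041 0.2132 0.2218] 197.54016092982
0.16 113 [ 0.5417 -0.1166  0.16  ]
0.165 108 [ 0.542  -0.1156  0.1648]
0.17 41 [ 0.5423 -0.115   0.1682]
```

View pics/v17.png

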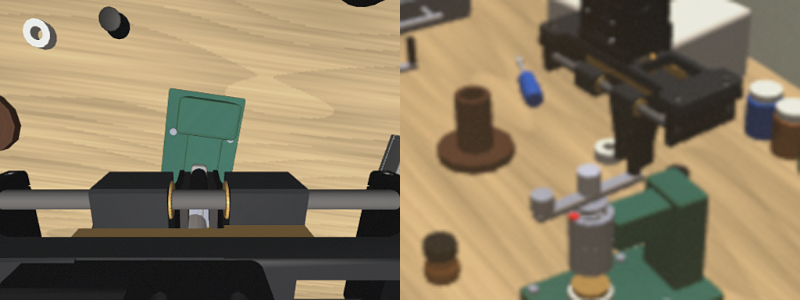

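The handle is gripped at 30 N with a 13 mm opening. The side view shows the hub about 7.5 mm below where it sat after the drop, so the foot is near −65.8 mm. Handing in.

```bash
python3 -c "
from rig import bot
print(bot.hand_in())"
```

```text
the job is handed in; nothing more can be done
None
```

The job is handed in: the spindle is in the boss, started about one turn forward from the drop (foot about 66 mm below the rim), with the black handle gripped at 30 N; the judge's result was not returned.

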